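# Feed one test-kit carton from the dispenser into the hand-over bay

### The job

Push the dispenser's hand pusher all the way forward so that the bottom carton slides out of the stack, then pull the pusher fully back home so that the remaining two cartons drop down to the worktop. Slide the freed carton along the worktop, without lifting it, into the hand-over bay until it sits flat and square against the bay's back stop. Leave the things standing around where they are.

Things in the scene. Friction and masses are not known exactly. Their poses are not given: they have to be found in the camera images.
- dispenser: Fixed, polished (friction 0.25) steel magazine without a floor for three stacked cartons. Origin on the worktop under the stack's centre. Feeds towards its own +y. Inside 100 (x) x 86 mm (y), walls 4 thick, 78 high; foot flanges to x = +-79 mm. Front wall open below z = 40 mm (one carton passes), rear wall below 20 mm (blade only). Behind (-y) two guide rails 10 mm high run to y = -243 mm.
- pusher (a joint): Pusher slide along the dispenser's +y: 0 = home (back stop), 0.140 m = fully forward (stop). Resists with about 3 N at the start, plus 8 N per m/s; stays where left. Blade 60 mm wide, top at z = 16 mm, front face at y = -45 mm at home: a full stroke leaves the carton's centre at about dispenser y = +132 mm. Forward, the blade carries the other cartons.
- pusher_grip (a point): Point amid the pusher's upright handle, z = 125 mm, axes as the dispenser's; at home at dispenser x = 0, y = -210 mm. The handle is a plate 64 mm wide (x), 10 thick (y), with a round bar 14 mm thick along its upper edge, top at z = 150 mm; free in front and behind above z = 40 mm at home; fully forward, it stands 18 mm behind the magazine's rear wall.
- box_bottom: white and green folding carton, 74 (its own x) x 96 (its own y) x 35 mm high (body; the printed skin stands up to 3 mm over), 65 to 125 g; origin at the centre of its underside, z up. The lowest carton of the stack, standing on the worktop; its own x axis lies along the dispenser's y (yaw 90 degrees to the dispenser).
- box_middle: white and green folding carton, 74 (its own x) x 96 (its own y) x 35 mm high (body; the printed skin stands up to 3 mm over), 65 to 125 g; origin at the centre of its underside, z up. Second of the stack, its underside at z = 35 mm at the start; must end with its underside on the worktop, still in the magazine.
- box_top: white and green folding carton, 74 (its own x) x 96 (its own y) x 35 mm high (body; the printed skin stands up to 3 mm over), 65 to 125 g; origin at the centre of its underside, z up. Third of the stack, its underside at z = 70 mm at the start; must end at 35 mm, on the second one.
- bay: Fixed bay of low steel bars, no floor, open to its own -x. Origin on the worktop, middle of the back stop's inner face. Stop 124 (y) x 12 x 22 mm high; side bars 16 high, 104 mm apart inside, reach 36 mm to -x, then flare 20 mm. Seated carton: 96 mm length along bay x, centre at x = -48 mm. It faces the fed-out carton (+-6 mm, +-3 deg), 100 to 135 mm of sliding along dispenser +x.
- jar: Bystander: white jar with black lid, 71 mm wide, 66 mm high, origin under its centre.
- dropper: Bystander: white dropper bottle, 28 mm wide, 60 mm high, origin under its centre.
Mind the look-alikes: they are no part of the job. What is shaped like the box_top but turquoise or yellow is not meant.

How it is judged (in metres and radians):
On the way:
1. the pusher has driven the bottom carton clear out of the magazine, the other two still inside above the blade (value of joint pusher above 0.12 m and y of box_bottom in the frame of dispenser above 0.1 m and height (world z) of box_bottom below 0.006 m and height (world z) of box_middle above 0.008 m and y of box_middle in the frame of dispenser below 0.015 m), for 0.1 s.
At the end, for the whole second after the job is handed in: Pusher home (8 mm); second carton flat on the worktop, third on it, both in the magazine (x 12, y 10, z 4 mm); freed carton flat in the bay, within 5 mm of the stop, 20 mm of the middle, square within 0.1 rad; cartons at rest (value of joint pusher below 0.008 m and y of box_middle in the frame of dispenser between -0.01 and 0.01 m and x of box_middle in the frame of dispenser between -0.012 and 0.012 m and height (world z) of box_middle between -0.004 and 0.004 m and angle between each of box_middle, box_top's own z axis and vertical below 0.08 rad and linear speed of each of box_middle, box_top below 0.02 m/s and y of box_top in the frame of dispenser between -0.01 and 0.01 m and x of box_top in the frame of dispenser between -0.012 and 0.012 m and height (world z) of box_top between 0.031 and 0.039 m and x of box_bottom in the frame of bay above -0.053 m and y of box_bottom in the frame of bay between -0.02 and 0.02 m and angle between the y axis of box_bottom and the x axis of bay, either way round below 0.1 rad and angle between box_bottom's own z axis and vertical below 0.06 rad and height (world z) of box_bottom below 0.005 m and linear speed of box_bottom below 0.01 m/s); the robot touches nothing.
It fails at once if the bottom carton is lifted off the worktop (height (world z) of box_bottom above 0.02 m).
It fails at once if one of the upper cartons is lifted or taken out (height (world z) of box_top above 0.085 m or height (world z) of box_middle above 0.05 m or horizontal distance between any of box_top, box_middle and dispenser above 0.03 m).
It fails at once if a bystander is displaced by more than 20 mm (distance of any of jar, dropper from where it was at the start of the episode above 0.02 m).
It also fails if it takes over 54 s, if anything falls off the work surface, if the arm or the gripper's body presses on something with over 40 N, if the wrist force passes 120 N, or if a joint passes its speed limit or range.

### The arm

A 6-joint arm with a two-finger parallel gripper is mounted at the origin on a cart in front of the work surface, level with it; the furniture and walls round the work are solid. World frame = base frame: x ahead of the robot, y to its left, z up, the work surface at z = 0. Lengths are in mm, angles in rad, forces in N, time in s.
With the tool pointing down it reaches from about 350 to 975 mm from the base axis. Payload 7.1 kg.
Tool frame: the origin (TCP) lies midway between the tips of the shut fingers; the grasp point (between the pads) lies 19 mm behind it (ctrl.hold_point_z is the distance from the TCP to the grasp point, in mm); x points along the fingers, y is the direction in which the jaws open and shut, and the axes are right-handed (so a half turn about x gives the same grasp; the last joint's range is limited). The gripper opens to 88 mm and grips with 3 to 60 N. Pads are 20 mm wide; open, the fingers measure 115 mm over their backs; the gripper's body (75 mm by 178 mm) begins 61 mm behind the grasp point.
Start: joints at [-0.019, 0.423, 1.63, -0, 1.089, -0.019], TCP at [624.984, 0.026, 222.675] pointing down, gripper open.
Joint ranges: [-3, 3], [-0.9, 2.11], [0.09, 2.58], [-1.31, 4.45], [0.11, 2.69], [-2.54, 2.54]. Speed limits (rad/s): [2.39, 2.39, 3.01, 3.14, 3.14, 3.14].

### API

Orientations are given as a rotation vector (axis times angle).
In Python, from workcell import ctrl, get_image, calibration gives the robot as it stands.
- The arm moves only by the tool move_arm, never from a script. Its argument "rows" is a list of rows, each a list of 5 numbers: the shift along the world's x, y, z in mm, then the turn about the world's z in rad, then the closure, from -1 (fully open) to 1 (shut). In form: [[tx, ty, tz, roll, jaw], ...]. A call has 1 to 12 rows; each row is the pose to reach, as a shift and turn from the pose measured when the call began; what a row does not reach only later rows make up. A row lasts 1/8 s, in which the tool goes at most 62.5 mm and 10.7 degrees, less where a joint would pass 70% of its speed; a pose out of reach is approached as far as the arm can. A call with a gripper value outside its range is refused whole. The fingers move at their own pace and stop on an object; the grip force is fixed at half the most. Time passes only in rows, so rows that repeat a pose let the fingers close. It gives the time, the measured TCP pose, the force and the opening at its end, in the units of the state.
- ctrl.get_obs(): the state, without advancing time (a new reading comes with each control period).
- get_image(name): name is "scene" or "side" or "wrist"; returns the picture (420x560x3 uint8, blue, green, red); there is no depth.
- calibration(name): a dict with "fx", "fy", "cx", "cy" (pixels), "D" ([k1, k2, p1, p2, k3] as OpenCV has them; the pictures are not rectified), "view" (4x4, takes a point from world to camera coordinates); the wrist camera has in their place "T_tool_cam" (4x4, takes a point from camera to tool coordinates, whose origin is the TCP and whose axes are the tool frame's). Camera axes: x right, y up, looking along -z (the intrinsics and any distortion apply to the point x, -y, -z); pixel columns grow to the right and rows downward; lengths in mm; the calibration is good to about 2 mm. A picture is of the moment at which its call begins: read the wrist's pose just before it. calibration takes no time and is no camera call.
- ctrl.close_job(): hands the job in, once; it reports no verdict.
The state is a dict: "t": time; "qpos": joint angles; "qvel": joint speeds; "joint_torque": joint torques, N m; "ee_pos": TCP position; "orientation": TCP orientation; "ft_force": force on the tool from outside, world axes, zero at the start; "moment": the same for the moment, N m; "width": finger opening in mm.
Only numpy, scipy, OpenCV 4.12 (cv2) and the standard library are available. Lean on these libraries where they do the work, as an engineer would, in place of code of your own. Each camera call takes 0.05 s, during which the arm holds its last target.

## Working session

There is one attempt and no reset: what is moved stays moved. The work goes in short steps, Python scripts to look and compute and a tool call to move; the robot and the scene stay as the last step left them, time stands still between calls to the robot, and variables do not carry over. Pictures are saved under pics/ and viewed, and the job is handed in when it is done.

Besides the shell and the picture viewer there is one more tool, called after "Request:" by a JSON object that holds its "name" and its "arguments", one argument or row to a line. move_arm: Moves the arm, as the interface text tells. Its arguments: {"type":"object","properties":{"rows":{"type":"array"}},"required":["rows"]}

```bash
ls; mkdir -p pics; python3 - <<'E'
from workcell import ctrl,get_image,calibration
import cv2
for n in ["scene","side","wrist"]:
    cv2.imwrite(f"pics/{n}0.png",get_image(n)); c=calibration(n); print(n,c)
print(ctrl.get_obs())
E
```

```text
pics
scene {'fx': 478.17290918560025, 'fy': 478.17290918560025, 'cx': 281.98301986937014, 'cy': 216.2331504831591, 'D': array([0.03727099, 0.        , 0.        , 0.        , 0.        ]), 'view': array([[ 8.09029828e-01, -5.87678826e-01, -1.02144716e-02,
        -4.16551082e+02],
       [ 4.32760152e-01,  5.83821023e-01,  6.86929155e-01,
        -3.64095117e+02],
       [-3.97730296e-01, -5.60166592e-01,  7.26652600e-01,
        -8.94734752e+02],
       [ 0.00000000e+00,  0.00000000e+00,  0.00000000e+00,
         1.00000000e+00]])}
side {'fx': 418.0376009024003, 'fy': 418.0376009024003, 'cx': 278.9169193909489, 'cy': 211.75402393246208, 'D': array([0.01305073, 0.        , 0.        , 0.        , 0.        ]), 'view': array([[-8.64641263e-01, -5.02389727e-01,  2.21541454e-04,
         5.29751716e+02],
       [ 2.43169547e-01, -4.18122647e-01,  8.75238267e-01,
        -2.05758837e+02],
       [-4.39618083e-01,  7.56820992e-01,  4.83691975e-01,
        -9.48004738e+02],
       [ 0.00000000e+00,  0.00000000e+00,  0.00000000e+00,
         1.00000000e+00]])}
wrist {'fx': 329.5154874160799
[... 465 characters left out ...]
e+00,  0.00000000e+00,
         1.00000000e+00]])}
{'t': 0.15, 'qpos': array([-1.90081163e-02,  4.23697240e-01,  1.63050794e+00, -3.28766281e-05,
        1.08860755e+00, -1.89930546e-02]), 'qvel': array([ 0.00044242, -0.00360838, -0.00151411,  0.00048915,  0.00093862,
       -0.00020053]), 'joint_torque': array([ 9.52650989e-04, -5.44981134e+01, -2.73919362e+01,  6.45430083e-02,
        2.04369903e-02, -3.19723256e-05]), 'ee_pos': array([6.24560761e+02, 1.99755297e-02, 2.22062888e+02]), 'orientation': array([ 1.2086178 ,  1.21009396, -1.21010089]), 'ft_force': array([-0.08008679, -0.52539888, -0.0013075 ]), 'moment': array([ 0.00607093, -0.03762655,  0.00126893]), 'width': 87.91583905166291}
```

View pics/scene0.png

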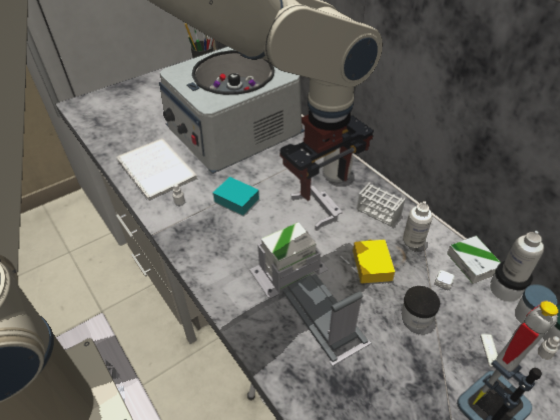

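View pics/side0.png

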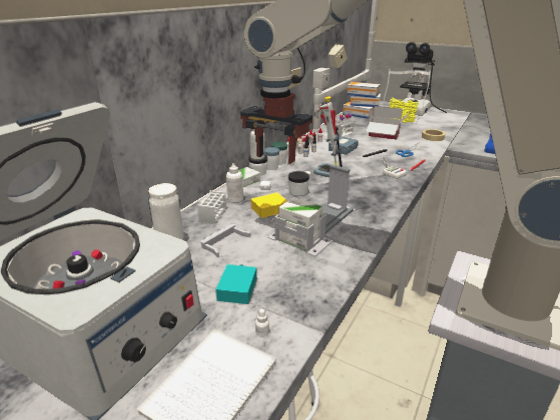

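View pics/wrist0.png

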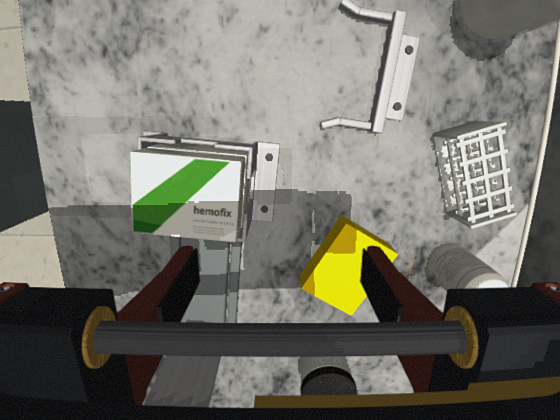

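```bash
cat > h.py <<'E'
from workcell import ctrl,get_image,calibration
import numpy as np,cv2
from scipy.spatial.transform import Rotation as R
def cam(n,obs=None):
    c=calibration(n);K=np.array([[c['fx'],0,c['cx']],[0,c['fy'],c['cy']],[0,0,1]]);D=np.array(c['D'])
    if n=='wrist':
        o=obs or ctrl.get_obs();T=np.eye(4);T[:3,:3]=R.from_rotvec(o['orientation']).as_matrix();T[:3,3]=o['ee_pos']
        V=np.linalg.inv(T@c['T_tool_cam'])
    else: V=np.array(c['view'])
    F=np.diag([1,-1,-1,1.])
    return K,D,F@V
def plane(n,uv,z,obs=None):
    K,D,V=cam(n,obs);p=cv2.undistortPoints(np.array(uv,float).reshape(-1,1,2),K,D).reshape(-1,2)
    Rm=V[:3,:3];C=-Rm.T@V[:3,3];d=np.c_[p,np.ones(len(p))]@Rm
    z=np.broadcast_to(z,len(p)); s=(z-C[2])/d[:,2];return C+s[:,None]*d
def proj(n,P,obs=None):
    K,D,V=cam(n,obs);P=np.asarray(P,float).reshape(-1,3)
    return cv2.projectPoints(P,cv2.Rodrigues(V[:3,:3])[0],V[:3,3],K,D)[0].reshape(-1,2)
def snap(n,f,crop=None,s=1):
    im=get_image(n)
    if f: save(im,f,crop,s)
    return im
def save(im,f,crop=None,s=1):
    if crop: x0,y0,x1,y1=crop; im=im[y0:y1,x0:x1]
    if s!=1: im=cv2.resize(im,None,fx=s,fy=s,interpolation=cv2.INTER_CUBIC)
    cv2.imwrite(f,im)
E
python3 - <<'E'
from h import *
for n,c,s in [("scene",(230,200,470,380),3.3),("side",(180,140,380,290),4),("wrist",(100,0,460,260),2.2)]:
    save(cv2.imread(f"pics/{n}0.png"),f"pics/{n}0c.png",c,s)
o=ctrl.get_obs()
print(R.from_rotvec(o['orientation']).as_matrix().round(2))
E
```

```text
[[-0.  1.  0.]
 [-0.  0. -1.]
 [-1. -0.  0.]]
```

View pics/scene0c.png

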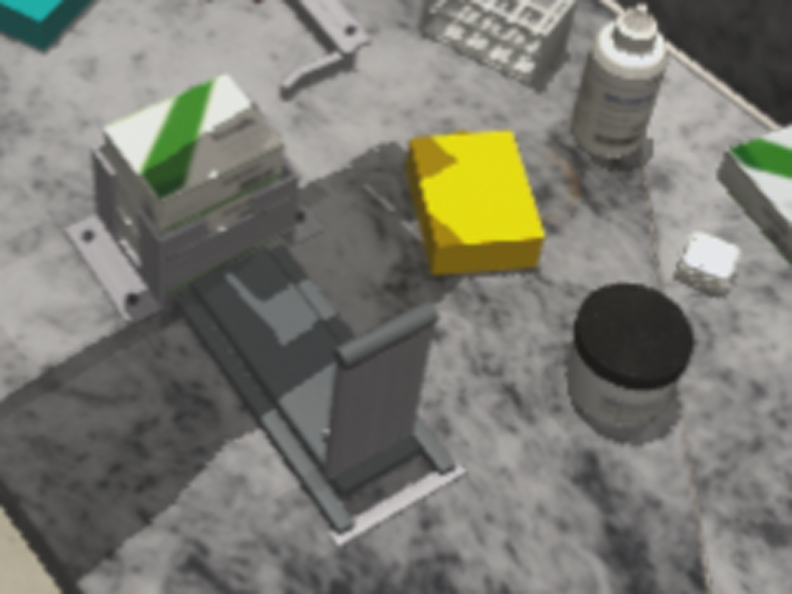

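View pics/side0c.png

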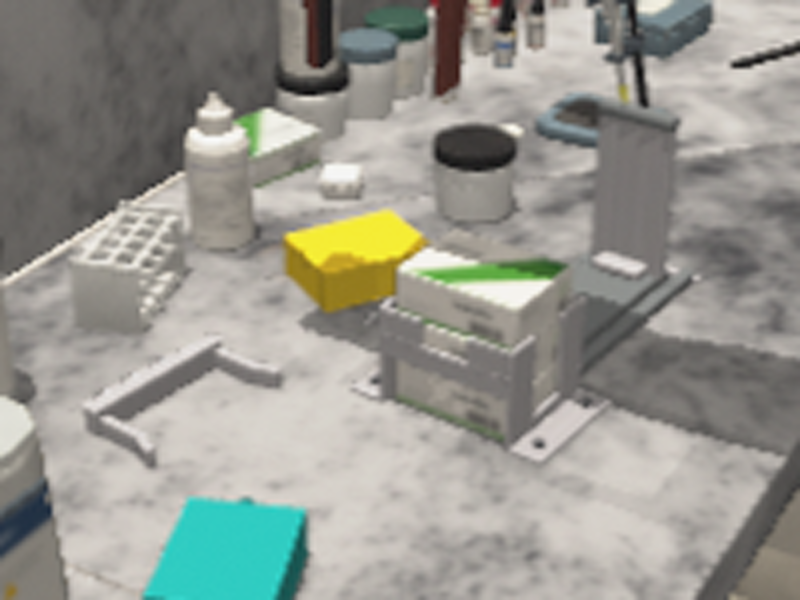

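View pics/wrist0c.png

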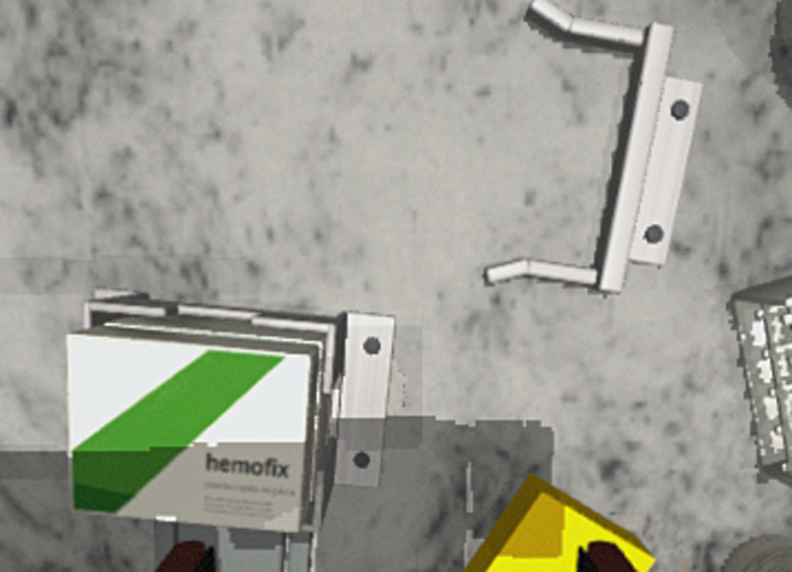

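```bash
python3 - <<'E'
from h import *
np.set_printoptions(suppress=True,precision=1)
f=lambda n,L,z,o=(100,0),s=2.2: plane(n,np.array(L)/s+np.array(o),z)
b=f("wrist",[(67,333),(310,345),(302,530),(73,510)],106);print("boxtop",b,b.mean(0),np.linalg.norm(b-np.roll(b,-1,0),axis=1))
fl=f("wrist",[(345,312),(395,315),(381,487),(335,482)],4);print("flange",fl,np.linalg.norm(fl-np.roll(fl,-1,0),axis=1))
s=f("wrist",[(648,22),(597,288)],22);d=s[0]-s[1];print("stop",s,s.mean(0),np.linalg.norm(d),np.arctan2(-d[0],d[1]))
# handle bar top in scene
h=f("scene",[(340,354),(434,311)],143,(230,200),3.3);print("handle",h,h.mean(0),np.linalg.norm(h[0]-h[1]),np.arctan2(*(h[1]-h[0])[[1,0]]))
h=f("side",[(590,105),(675,122)],143,(180,140),4);print("handle side",h,h.mean(0),np.linalg.norm(h[0]-h[1]))
print("jar",f("scene",[(634,330)],66,(230,200),3.3),"jar side",f("side",[(475,147)],66,(180,140),4))
print("dropper?",plane("scene",[(177,203)],0), plane("side",[(262,331)],0), "vial",plane("scene",[(417,248)],0))
E
```

```text
boxtop [[498.3  50.3 106. ]
 [592.5  44.9 106. ]
 [586.8 -30.6 106. ]
 [491.8 -22.2 106. ]] [542.4  10.6 106. ] [94.4 75.7 95.4 72.7]
flange [[599.1  50.    4. ]
 [624.9  48.5   4. ]
 [617.2 -44.8   4. ]
 [591.9 -41.9   4. ]] [25.9 93.5 25.4 92.2]
stop [[740.6 184.   22. ]
 [723.9  63.4  22. ]] [732.3 123.7  22. ] 121.79412309541631 -0.13756490749088732
handle [[ 491.1 -194.3  143. ]
 [ 552.4 -204.   143. ]] [ 521.8 -199.1  143. ] 62.01765811352027 -0.1576348139471873
handle side [[ 557.7 -200.4  143. ]
 [ 489.4 -202.3  143. ]] [ 523.6 -201.4  143. ] 68.32606630961536
jar [[ 684.3 -253.2   66. ]] jar side [[ 675.8 -240.3   66. ]]
dropper? [[433.9 362.1   0. ]] [[444.3 359.9   0. ]] vial [[ 828.7 -121.8   -0. ]]
```

Request:
{"name": "move_arm", "arguments": {
  "rows": [
    [-13,-25,0,0.18,-1],
    [-26,-50,0,0.36,-1],
    [-39,-75,0,0.54,-1],
    [-52,-100,0,0.72,-1],
    [-64,-125,0,0.9,-1],
    [-77,-150,0,1.08,-1],
    [-90,-175,0,1.26,-1],
    [-101,-200,0,1.42,-1],
    [-101,-200,0,1.482,-1],
    [-101,-200,0,1.482,-1]
  ]
}}

```text
t: 1.4
ee_pos: [523.3, -200.2, 221.9]
orientation: [0.07, 1.57, -0.072]
ft_force: [0.2, 0.5, -0.1]
width: 88.1
```

```bash
python3 - <<'E'
from h import *
np.set_printoptions(suppress=True,precision=2)
o=ctrl.get_obs();print(o['ee_pos'],o['width'],R.from_rotvec(o['orientation']).as_matrix())
snap("wrist","pics/w1.png");snap("side","pics/s1.png",(180,60,380,260),3);im=snap("scene","pics/c1.png",(230,200,470,380),3.3)
def disp(P,org,y): 
    c,s=np.cos(y),np.sin(y);P=np.array(P,float);return np.c_[org[0]+c*P[:,0]-s*P[:,1],org[1]+s*P[:,0]+c*P[:,1],P[:,2]]
P=[(79,-46,4),(79,46,4),(-79,46,4),(-79,-46,4),(-32,-210,143),(32,-210,143),(0,-243,0),(54,47,78),(54,-47,78),(-54,-47,78),(-54,47,78)]
W=disp(P,(542.5,9.5),-0.09)
for n in ["scene","side"]:
    im=get_image(n)
    for u,v in proj(n,W): cv2.circle(im,(int(round(u)),int(round(v))),1,(0,0,255),-1)
    save(im,f"pics/ov_{n}.png",(230,200,470,380) if n=="scene" else (180,140,380,290),3.3 if n=="scene" else 4)
E
```

```text
[ 523.29 -200.21  221.91] 88.10807247042491 [[-0.    0.09  1.  ]
 [-0.    1.   -0.09]
 [-1.   -0.   -0.  ]]
```

View pics/w1.png

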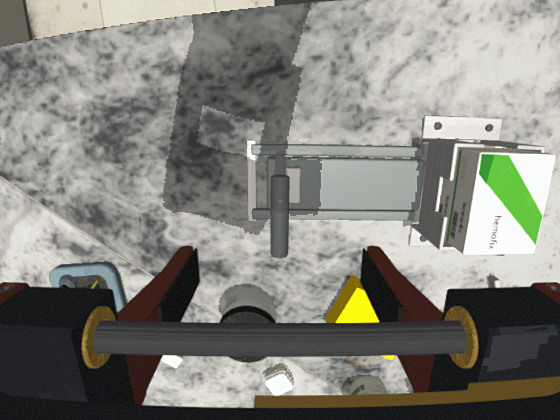

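View pics/ov_scene.png

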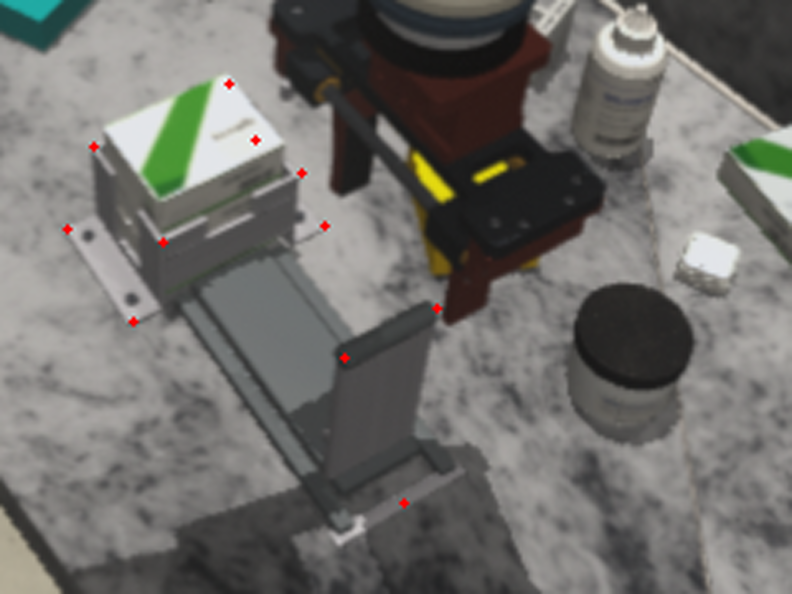

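View pics/ov_side.png

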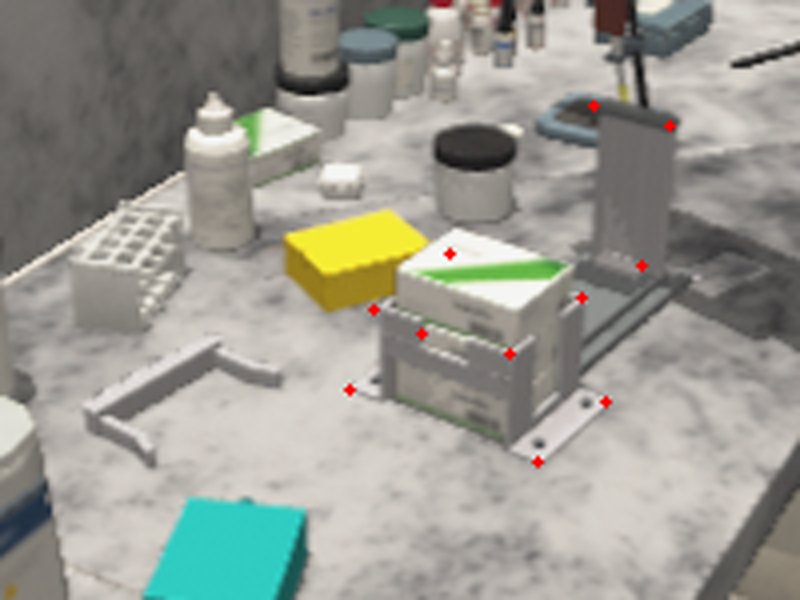

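Request:
{"name": "move_arm", "arguments": {
  "rows": [
    [0,0,-30,0,-1],
    [0,0,-60,0,-1],
    [0,0,-80,0,-1],
    [0,0,-95,0,-1],
    [0,0,-98,0,-1],
    [0,0,-98,0,-1]
  ]
}}

```text
t: 2.4
ee_pos: [524.0, -199.7, 124.4]
orientation: [0.069, 1.569, -0.071]
ft_force: [0.0, -0.6, 0.4]
width: 87.7
```

```bash
python3 - <<'E'
from h import *
snap("scene","pics/c2.png",(280,220,440,340),5)
snap("side","pics/s2.png",(260,100,420,220),5)
E
```

```text
(no output)
```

View pics/c2.png

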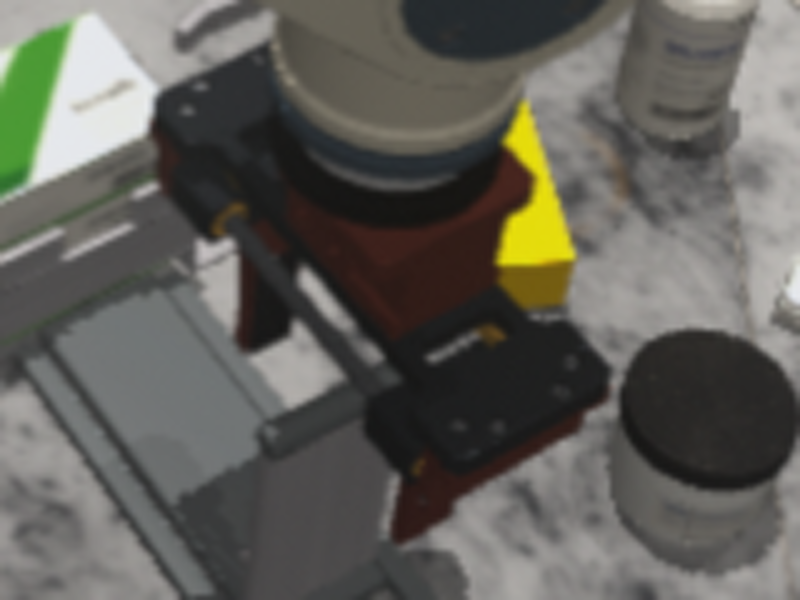

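View pics/s2.png

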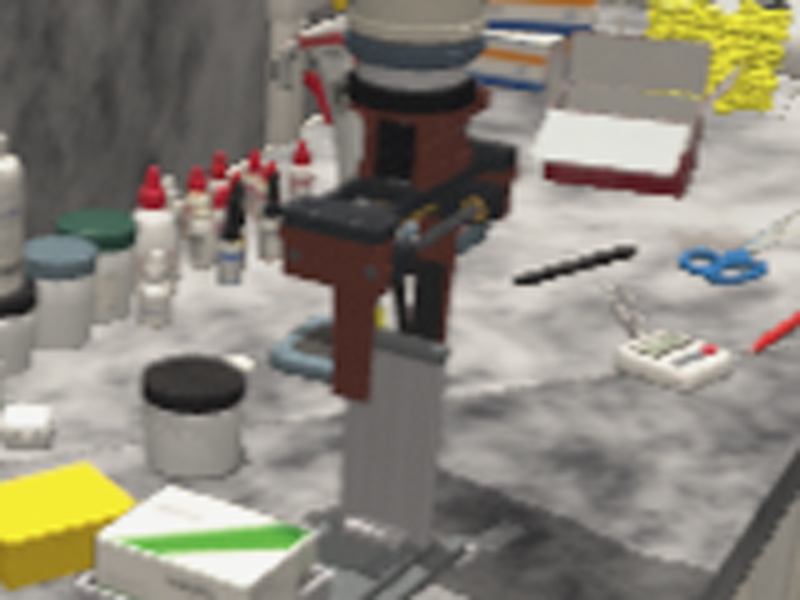

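```bash
python3 - <<'E'
from h import *
p=proj("side",[(524+dx+.09*50,-200+50,124) for dx in(-10,0,10)]);print((p-[260,100])*5)
p=proj("side",[(524+dx,-200,143) for dx in(-32,0,32)]);print((p-[260,100])*5)
E
```

```text
[[361.26303096 403.04868349]
 [345.65661707 399.4863765 ]
 [330.16201268 395.9492636 ]]
[[438.26597213 352.98158614]
 [388.50634572 342.38686992]
 [339.85656527 332.02429995]]
```

Request:
{"name": "move_arm", "arguments": {
  "rows": [
    [-2,0,0,0,-0.5],
    [-2,0,0,0,0.2],
    [-2,0,0,0,1],
    [-2,0,0,0,1],
    [-2,0,0,0,1],
    [-2,0,0,0,1],
    [-2,0,0,0,1]
  ]
}}

```text
t: 3.38
ee_pos: [522.2, -199.8, 124.8]
orientation: [0.069, 1.569, -0.071]
ft_force: [0.1, 0.1, -0.4]
width: 20.9
```

Request:
{"name": "move_arm", "arguments": {
  "rows": [
    [0,0,0,0,1],
    [0,0,0,0,1],
    [0,0,0,0,1]
  ]
}}

```text
t: 3.75
ee_pos: [522.2, -199.9, 124.8]
orientation: [0.069, 1.569, -0.071]
ft_force: [0.7, -0.7, -0.3]
width: 13.3
```

Request:
{"name": "move_arm", "arguments": {
  "rows": [
    [0.4,5,0,0,1],
    [1.1,12,0,0,1],
    [1.8,20,0,0,1],
    [2.6,30,0,0,1],
    [3.5,40,0,0,1],
    [4.4,50,0,0,1],
    [5.3,60,0,0,1],
    [6.2,70,0,0,1],
    [7,80,0,0,1],
    [7.9,90,0,0,1],
    [8.8,100,0,0,1],
    [8.8,100,0,0,1]
  ]
}}

```text
t: 5.25
ee_pos: [532.4, -98.7, 124.8]
orientation: [0.069, 1.566, -0.07]
ft_force: [5.4, 1.5, -5.0]
width: 13.4
```

```bash
python3 - <<'E'
from h import *
snap("scene","pics/c3.png",(200,160,440,340),3.3)
snap("side","pics/s3.png",(180,120,380,270),4)
E
```

```text
(no output)
```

View pics/c3.png

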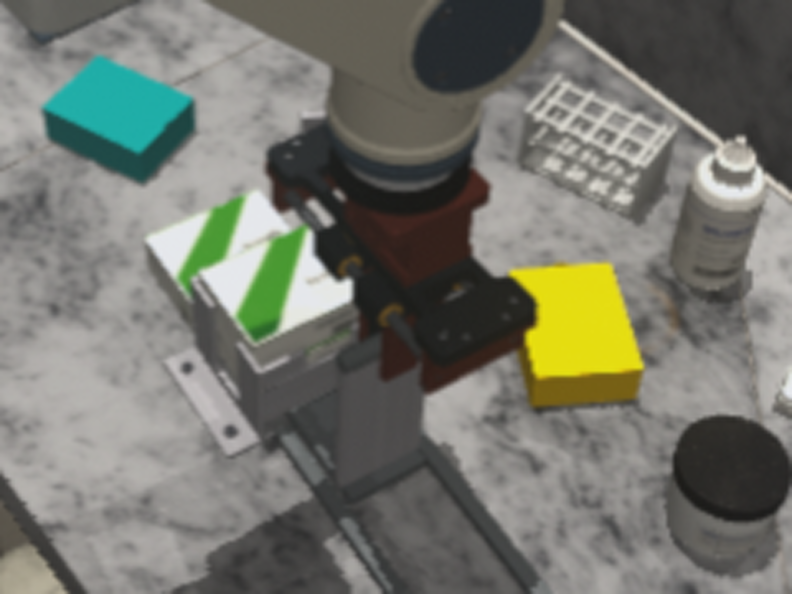

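View pics/s3.png

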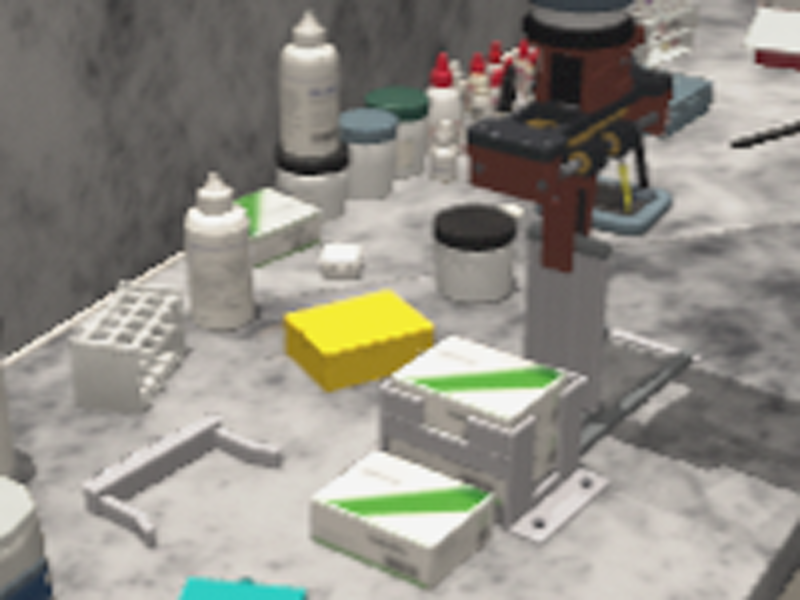

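Request:
{"name": "move_arm", "arguments": {
  "rows": [
    [0.9,10,0,0,1],
    [1.9,20,0,0,1],
    [2.8,30,0,0,1],
    [3.5,36,0,0,1],
    [3.8,40,0,0,1],
    [3.9,41,0,0,1],
    [3.9,41,0,0,1]
  ]
}}

```text
t: 6.22
ee_pos: [536.3, -60.9, 124.8]
orientation: [0.064, 1.566, -0.073]
ft_force: [0.1, -24.0, -3.9]
width: 13.4
```

```bash
python3 - <<'E'
from h import *
snap("scene","pics/c4.png",(200,160,440,340),3.3)
snap("side","pics/s4.png",(180,120,380,270),4)
E
```

```text
(no output)
```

View pics/c4.png

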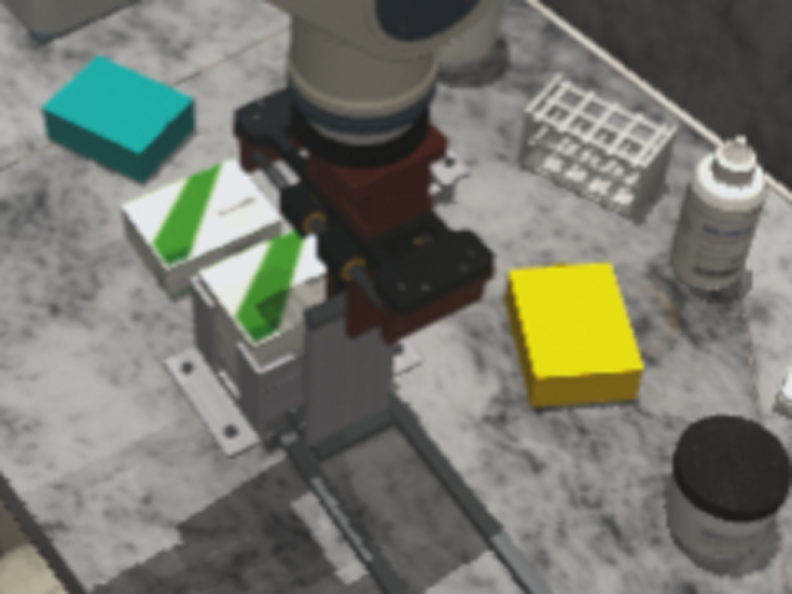

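View pics/s4.png

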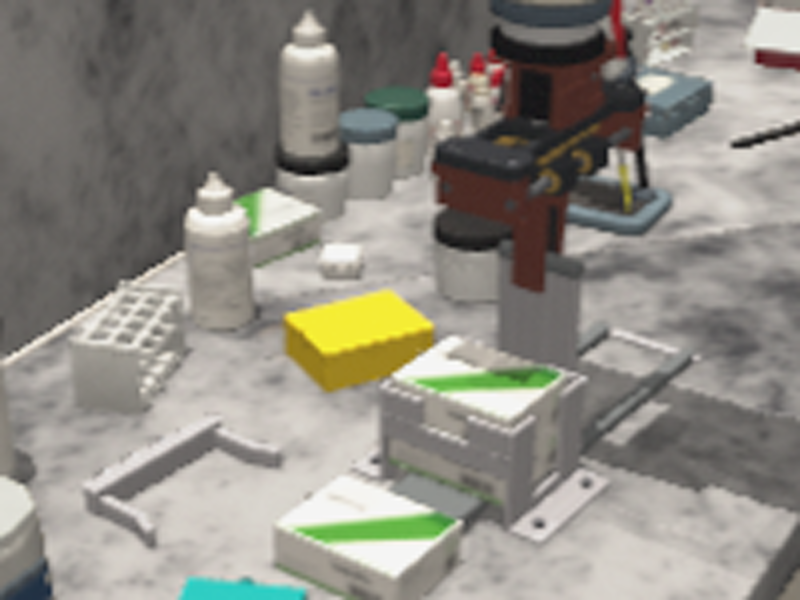

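Request:
{"name": "move_arm", "arguments": {
  "rows": [
    [-0.6,-6,0,0,1],
    [-1.6,-16,0,0,1],
    [-2.7,-27,0,0,1],
    [-3.9,-39,0,0,1],
    [-5.1,-51,0,0,1],
    [-6.3,-63,0,0,1],
    [-7.5,-75,0,0,1],
    [-8.7,-87,0,0,1],
    [-9.9,-99,0,0,1],
    [-11,-110,0,0,1],
    [-12,-120,0,0,1],
    [-12,-120,0,0,1]
  ]
}}

```text
t: 7.82
ee_pos: [524.1, -182.4, 124.8]
orientation: [0.063, 1.566, -0.075]
ft_force: [-0.2, -5.8, -1.5]
width: 13.2
```

Request:
{"name": "move_arm", "arguments": {
  "rows": [
    [-0.8,-8,0,0,1],
    [-1.6,-16,0,0,1],
    [-1.9,-19,0,0,1],
    [-2.1,-21,0,0,1],
    [-2.2,-22,0,0,1],
    [-2.2,-22,0,0,1]
  ]
}}

```text
t: 8.57
ee_pos: [522.1, -200.7, 124.8]
orientation: [0.068, 1.566, -0.071]
ft_force: [5.2, 21.5, 1.6]
width: 13.2
```

```bash
python3 - <<'E'
from h import *
snap("scene","pics/c5.png",(200,160,440,340),3.3)
snap("side","pics/s5.png",(180,120,380,270),4)
E
```

```text
(no output)
```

View pics/c5.png

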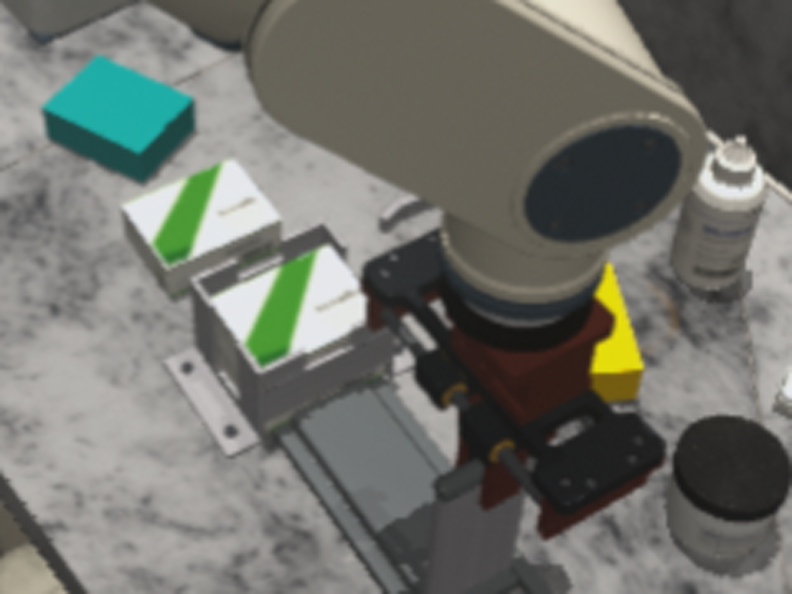

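View pics/s5.png

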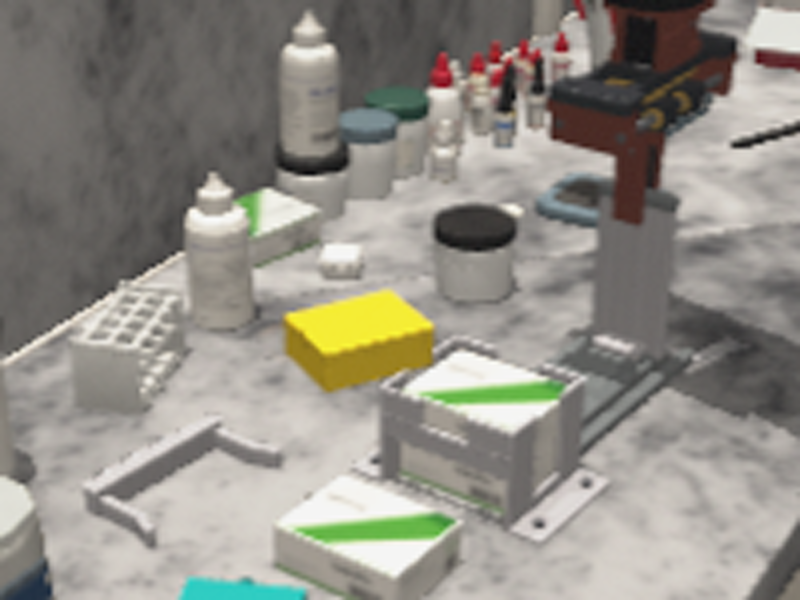

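Request:
{"name": "move_arm", "arguments": {
  "rows": [
    [0.1,1,0,0,1],
    [0.1,1,0,0,-1],
    [0.1,1,0,0,-1],
    [0.1,1,0,0,-1],
    [0.1,1,0,0,-1],
    [0.1,1,0,0,-1],
    [0,1,30,0,-1],
    [0,1,60,0,-1],
    [0,1,96,0,-1],
    [0,1,96,0,-1]
  ]
}}

```text
t: 9.93
ee_pos: [523.8, -200.4, 223.5]
orientation: [0.067, 1.561, -0.072]
ft_force: [-1.2, 0.1, -0.2]
width: 87.6
```

```bash
python3 - <<'E'
from h import *
np.set_printoptions(suppress=True,precision=1)
g=lambda n,L,z,o,s: plane(n,np.array(L)/s+np.array(o),z)
b=g("scene",[(122,210),(232,160),(281,215),(167,263)],36,(200,160),3.3);print(b,b.mean(0),np.linalg.norm(b-np.roll(b,-1,0),axis=1))
b=g("side",[(275,522),(343,475),(462,521),(398,572)],36,(180,120),4);print(b,b.mean(0),np.linalg.norm(b-np.roll(b,-1,0),axis=1))
E
```

```text
[[506.5 174.9  36. ]
 [601.6 168.7  36. ]
 [598.1 100.8  36. ]
 [504.8 111.9  36. ]] [552.8 139.1  36. ] [95.3 68.  93.9 63. ]
[[602.8 170.2  36. ]
 [594.5 101.2  36. ]
 [500.2 109.3  36. ]
 [507.9 177.5  36. ]] [551.4 139.6  36. ] [69.5 94.6 68.6 95.2]
```

Request:
{"name": "move_arm", "arguments": {
  "rows": [
    [-8,50,0,0,-0.5],
    [-16,100,0,0,-0.1],
    [-24,150,0,0,-0.1],
    [-32,200,0,0,-0.1],
    [-40,250,0,0,-0.1],
    [-48,300,0,0,-0.1],
    [-54,350,0,0,-0.1],
    [-54,350,0,0,-0.1],
    [-54,350,0,0,-0.1]
  ]
}}

```text
t: 11.05
ee_pos: [469.2, 149.2, 222.6]
orientation: [0.065, 1.562, -0.072]
ft_force: [0.7, 0.7, 0.3]
width: 47.9
```

```bash
python3 - <<'E'
from h import *
snap("wrist","pics/w6.png")
snap("side","pics/s6.png",(180,120,380,270),4)
print(ctrl.get_obs()['width'])
E
```

```text
48.38855499759598
```

View pics/w6.png

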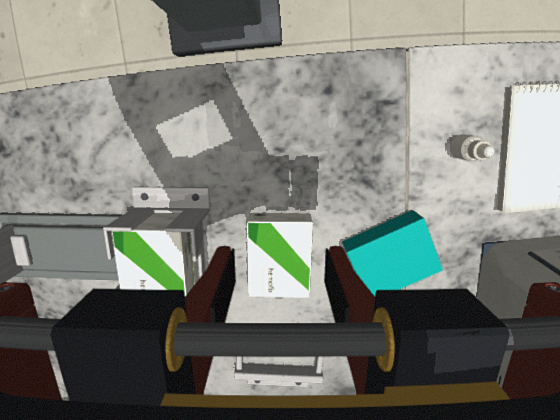

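View pics/s6.png

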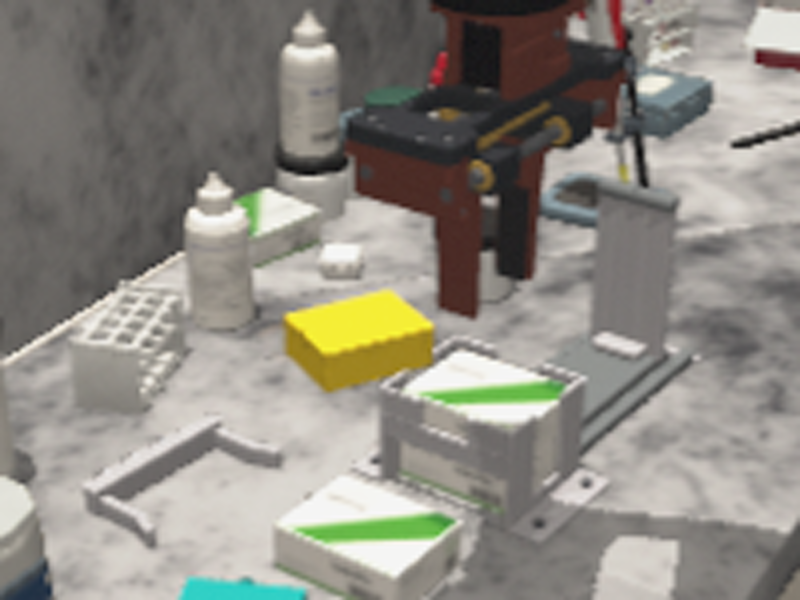

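```bash
python3 - <<'E'
from h import *
np.set_printoptions(suppress=True,precision=1)
save(cv2.imread("pics/w6.png"),"pics/w6c.png",(225,200,345,390),3.1)
b=plane("wrist",[(249,221),(312,220),(310,297),(248,295)],37);print(b,b.mean(0))
print("turq",plane("wrist",[(340,245),(410,211)],36), "dropper",plane("wrist",[(470,149)],30))
E
```

```text
[[503.3 111.2  37. ]
 [508.3 181.   37. ]
 [605.1 172.8  37. ]
 [595.9  99.   37. ]] [553.1 141.   37. ]
turq [[541.4 211.1  36. ]
 [507.8 290.9  36. ]] dropper [[444.9 359.1  30. ]]
```

View pics/w6c.png

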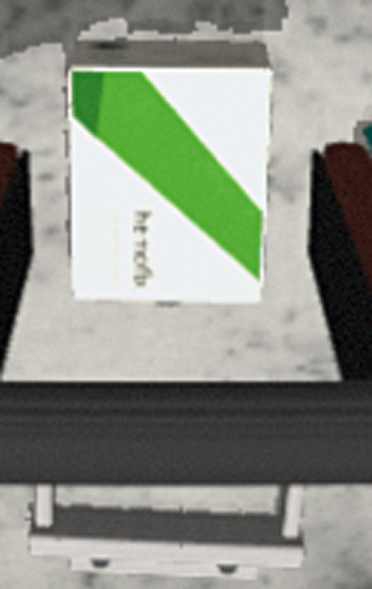

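```bash
python3 - <<'E'
from h import *
np.set_printoptions(suppress=True,precision=3)
for L,z in [([(32,535),(303,537)],22),([(44,487),(43,525)],16),([(292,487),(291,533)],16)]:
  b=plane("wrist",np.array(L)/3.1+[225,200],z);print(b,b.mean(0)); d=b[1]-b[0];print(np.linalg.norm(d),np.arctan2(d[1],d[0]))
b=plane("side",np.array([(108,424+0),(221,430)])/1,0)
# side crop of bay from s6
save(cv2.imread("pics/side0.png"),"pics/bay.png",(195,215,260,265),12)
save(cv2.imread("pics/scene0.png"),"pics/bay2.png",(280,165,350,235),8)
E
```

```text
[[725.052  64.061  22.   ]
 [736.491 184.007  22.   ]] [730.771 124.034  22.   ]
120.49054705614012 1.4757163656814893
[[704.107  71.557  16.   ]
 [725.223  68.274  16.   ]] [714.665  69.915  16.   ]
21.36969976095863 -0.15423358196132972
[[713.531 180.826  16.   ]
 [739.346 179.158  16.   ]] [726.438 179.992  16.   ]
25.868750592773335 -0.06450157110611535
```

View pics/bay.png

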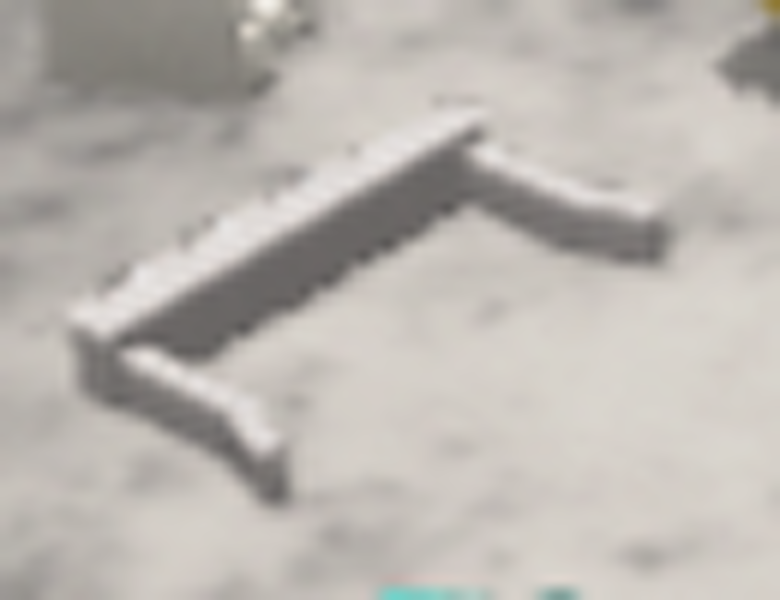

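View pics/bay2.png

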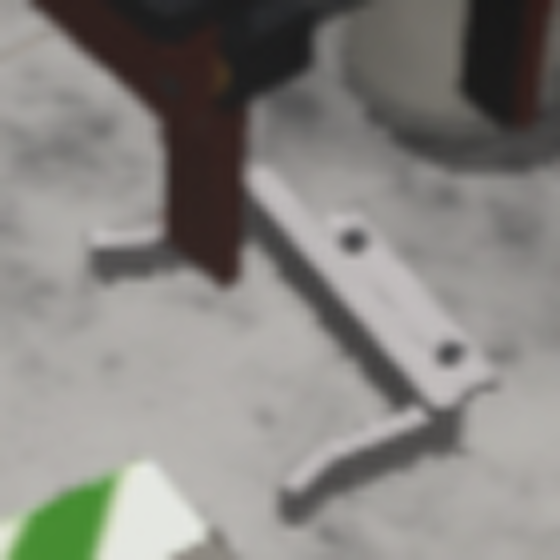

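Request:
{"name": "move_arm", "arguments": {
  "rows": [
    [-4,0,-50,0,-0.1],
    [-4,0,-100,0,-0.1],
    [-4,0,-150,0,-0.1],
    [-4,0,-180,0,-0.1],
    [-4,0,-200,0,-0.1],
    [-4,0,-209,0,-0.1],
    [-4,0,-211,0,-0.1],
    [-4,0,-211,0,-0.1]
  ]
}}

```text
t: 12.15
ee_pos: [466.2, 148.3, 12.5]
orientation: [0.068, 1.561, -0.074]
ft_force: [0.2, -1.1, -0.6]
width: 48.0
```

```bash
python3 - <<'E'
from h import *
np.set_printoptions(suppress=True,precision=3)
b=plane("side",np.array([(100,340),(488,125)])/12+[195,215],22);print(b,b.mean(0)); d=b[0]-b[1];print(np.linalg.norm(d),np.arctan2(d[1],d[0])-np.pi/2)
snap("side","pics/s7.png",(180,120,380,270),4)
E
```

```text
[[738.888 186.153  22.   ]
 [718.42   65.814  22.   ]] [728.654 125.983  22.   ]
122.06695110164047 -0.16847112613696646
```

View pics/s7.png

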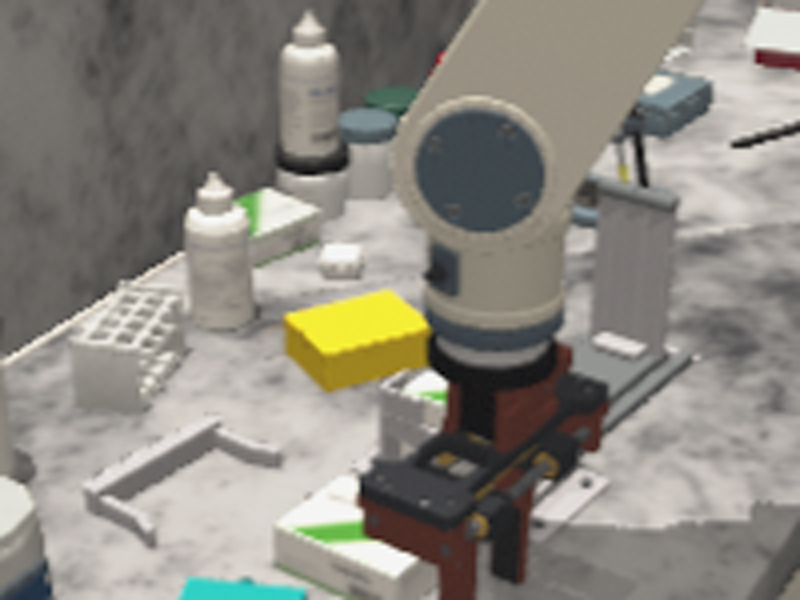

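Request:
{"name": "move_arm", "arguments": {
  "rows": [
    [12,0,0,0,-0.1],
    [22,-1,0,0,-0.1],
    [30,-1,0,0,-0.1],
    [38,-2,0,0,-0.1],
    [48,-3,0,0,-0.1],
    [58,-3,0,0,-0.1],
    [68,-4,0,0,-0.1],
    [78,-5,0,-0.005,-0.1],
    [88,-5,0,-0.01,-0.1],
    [98,-6,0,-0.015,-0.1],
    [108,-7,0,-0.02,-0.1],
    [108,-7,0,-0.02,-0.1]
  ]
}}

```text
t: 13.7
ee_pos: [575.4, 141.4, 12.8]
orientation: [0.084, 1.559, -0.09]
ft_force: [0.5, -0.4, 0.8]
width: 48.4
```

```bash
python3 - <<'E'
from h import *
snap("side","pics/s8.png",(180,180,340,300),5)
snap("scene","pics/c8.png",(200,140,360,260),5)
snap("wrist","pics/w8.png")
E
```

View pics/s8.png

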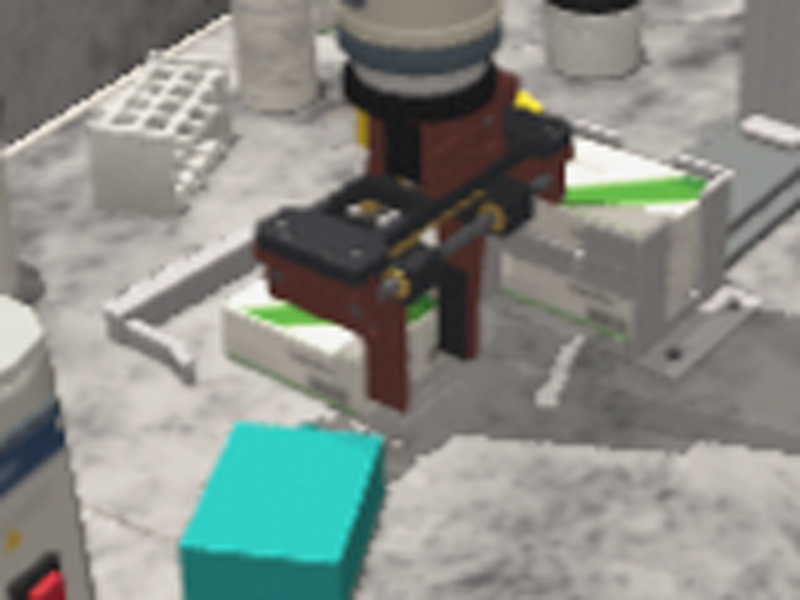

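View pics/c8.png

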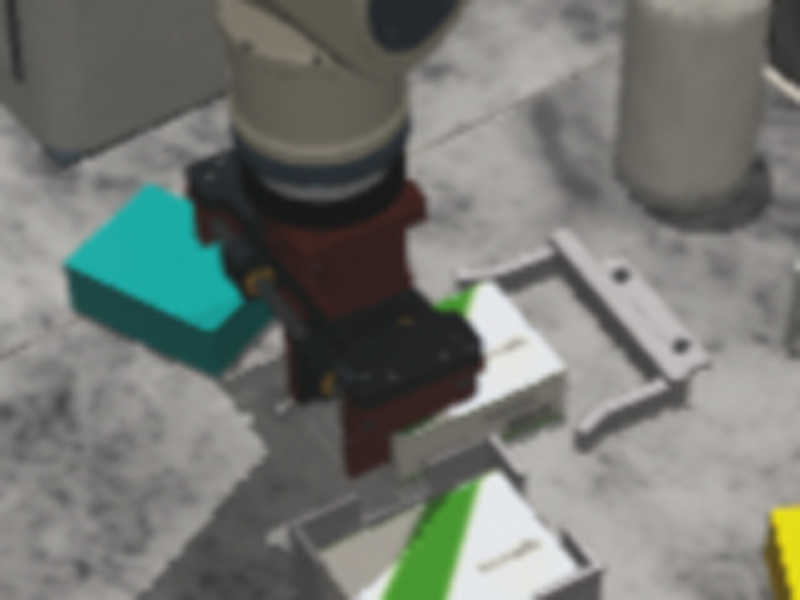

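View pics/w8.png

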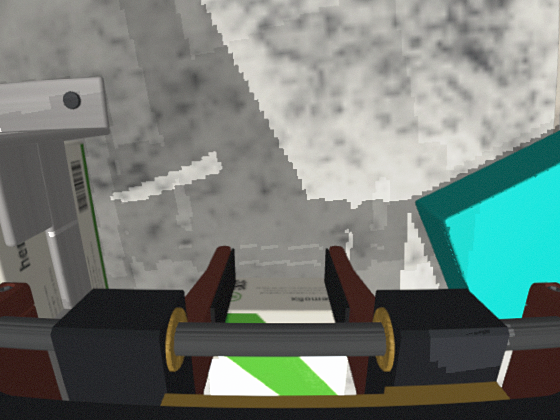

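Request:
{"name": "move_arm", "arguments": {
  "rows": [
    [8,-1,0,-0.005,-0.1],
    [16,-1.5,0,-0.01,-0.1],
    [24,-2,0,-0.015,-0.1],
    [32,-3,0,-0.02,-0.1],
    [38,-3.5,0,-0.025,-0.1],
    [43,-4,0,-0.03,-0.1],
    [46,-4,0,-0.03,-0.1],
    [46,-4,0,-0.03,-0.1]
  ]
}}

```text
t: 14.85
ee_pos: [620.4, 137.4, 12.6]
orientation: [0.107, 1.558, -0.113]
ft_force: [-0.5, -0.8, -0.6]
width: 48.2
```

```bash
python3 - <<'E'
from h import *
snap("side","pics/s9.png",(180,180,300,270),6.5)
snap("scene","pics/c9.png",(240,150,360,240),6.5)
E
```

```text
(no output)
```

View pics/s9.png

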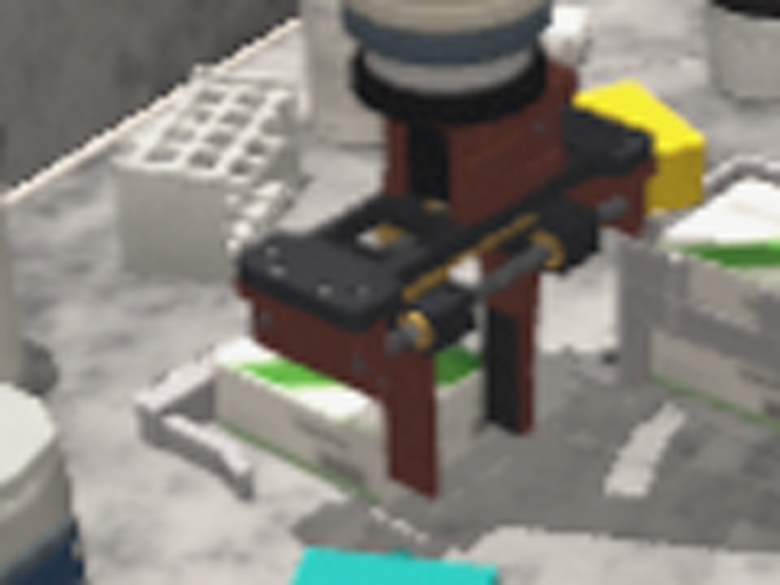

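View pics/c9.png

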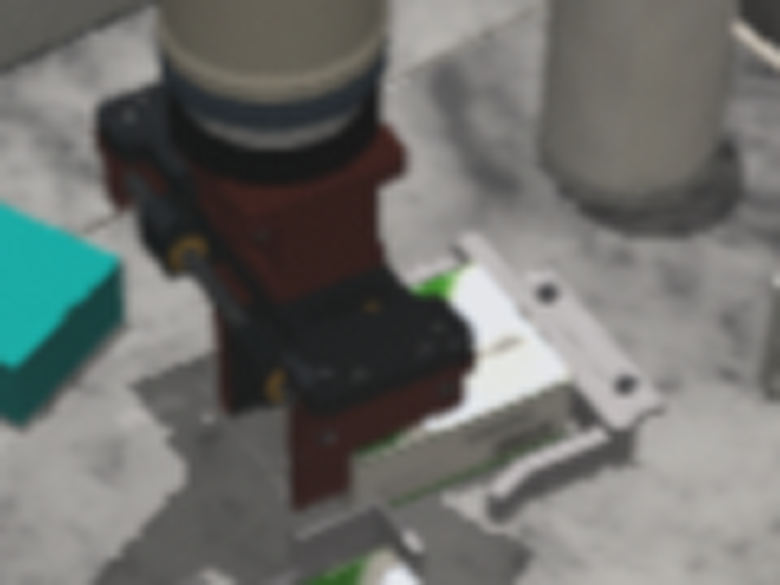

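Request:
{"name": "move_arm", "arguments": {
  "rows": [
    [2,0,0,0,-0.1],
    [4,-0.5,0,0,-0.1],
    [6,-0.8,0,0,-0.1],
    [6,-0.8,0,0,-0.1]
  ]
}}

```text
t: 15.45
ee_pos: [625.8, 136.7, 12.6]
orientation: [0.107, 1.56, -0.113]
ft_force: [-3.5, 0.5, 0.3]
width: 48.1
```

Request:
{"name": "move_arm", "arguments": {
  "rows": [
    [1,0,0,0,-0.1],
    [2,0,0,0,-0.1],
    [2,0,0,0,-0.1]
  ]
}}

```text
t: 15.82
ee_pos: [625.9, 136.7, 12.5]
orientation: [0.106, 1.563, -0.114]
ft_force: [-9.0, 0.6, 6.9]
width: 48.2
```

Request:
{"name": "move_arm", "arguments": {
  "rows": [
    [1,0,0,0,-0.1],
    [-8,1,0,0,-0.1],
    [-25,3,0,0,-0.1],
    [-50,6,0,0,-0.1],
    [-80,10,40,0,-0.1],
    [-100,12,90,0,-0.1],
    [-120,14,140,0,-0.1],
    [-130,10,200,0,-0.1],
    [-130,10,210,0,-0.1]
  ]
}}

```text
t: 16.95
ee_pos: [497.6, 147.1, 226.7]
orientation: [0.108, 1.555, -0.111]
ft_force: [0.5, -0.2, -0.6]
width: 48.3
```

```bash
python3 - <<'E'
from h import *
snap("side","pics/s10.png",(180,180,340,300),5)
snap("scene","pics/c10.png",(220,130,380,250),5)
snap("wrist","pics/w10.png")
E
```

```text
(no output)
```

View pics/s10.png

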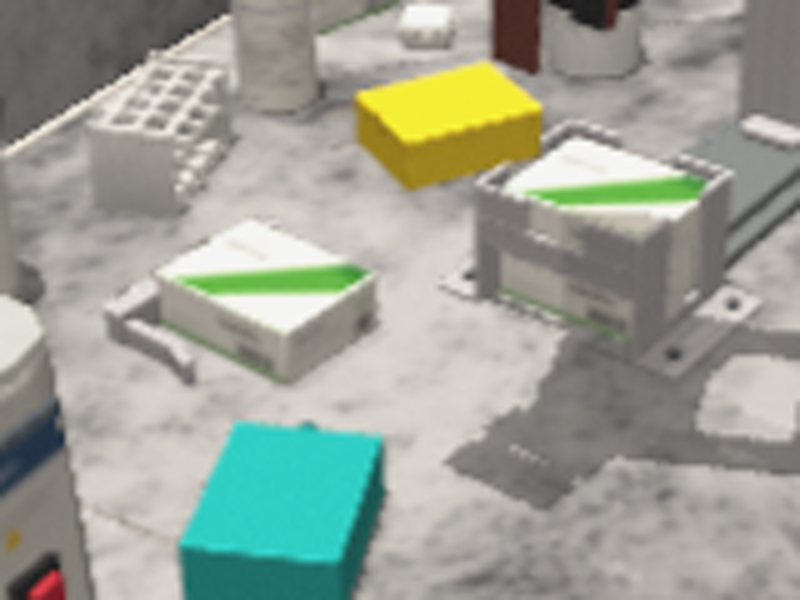

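View pics/c10.png

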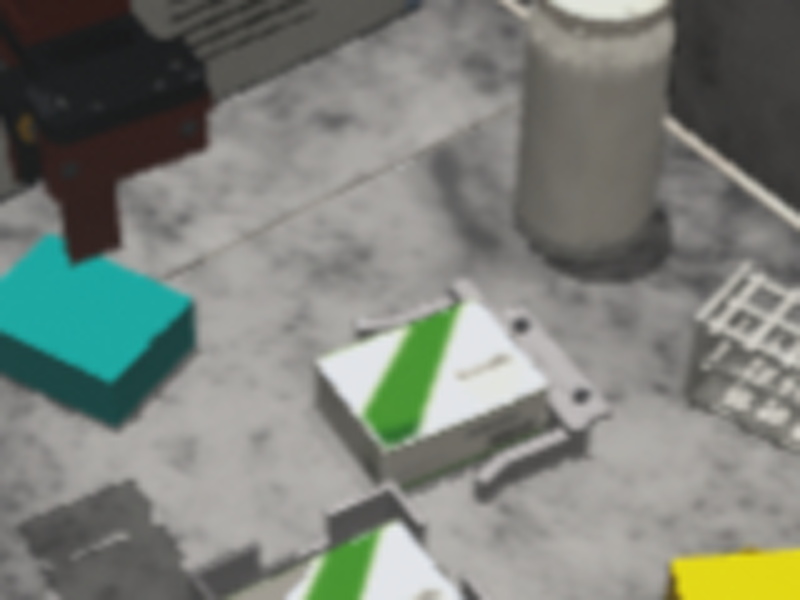

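View pics/w10.png

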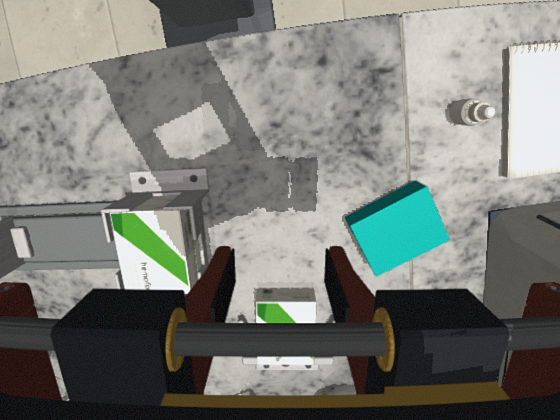

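Request:
{"name": "move_arm", "arguments": {
  "rows": [
    [20,-10,10,-0.18,-0.1],
    [40,-20,20,-0.36,-0.1],
    [60,-30,20,-0.54,-0.1],
    [80,-40,20,-0.72,-0.1],
    [105,-50,20,-0.9,-0.1],
    [130,-60,20,-1.08,-0.1],
    [155,-70,20,-1.26,-0.1],
    [180,-75,20,-1.44,-0.1],
    [180,-75,20,-1.44,-0.1],
    [180,-75,20,-1.44,-0.1]
  ]
}}

```text
t: 18.35
ee_pos: [674.6, 71.6, 239.9]
orientation: [1.206, 1.207, -1.223]
ft_force: [-0.9, 0.7, -0.5]
width: 48.2
```

```bash
python3 - <<'E'
from h import *
im=snap("wrist","pics/w11.png"); save(im,"pics/w11c.png",(100,0,460,270),2.2)
E
```

```text
(no output)
```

View pics/w11c.png

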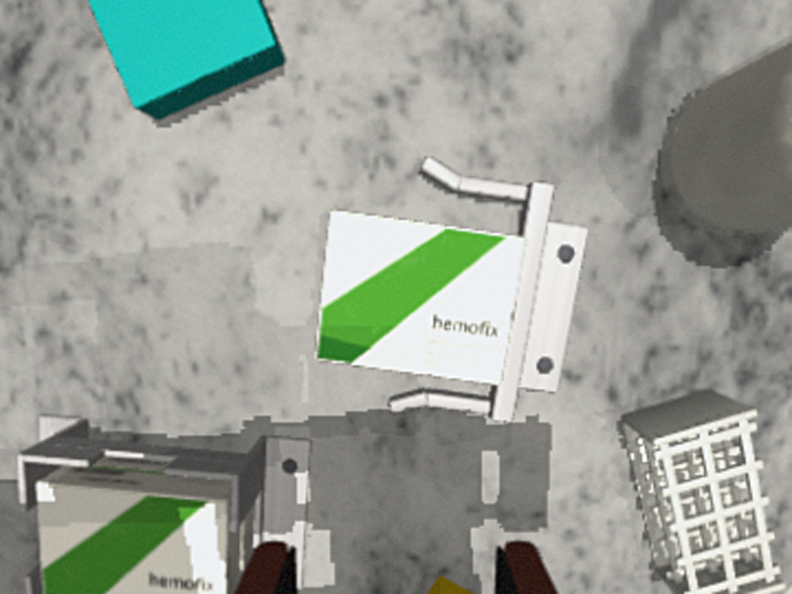

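```bash
python3 - <<'E'
from h import *
np.set_printoptions(suppress=True,precision=3)
g=lambda L,z:plane("wrist",np.array(L)/2.2+[100,0],z)
b=g([(330,210),(524,236),(500,384),(317,358)],37);print(b,b.mean(0),np.linalg.norm(b-np.roll(b,-1,0),axis=1))
for i,j in [(0,1),(3,2)]: d=b[j]-b[i];print(np.arctan2(d[1],d[0]))
s=g([(530,182),(495,415)],22);print(s,s.mean(0),np.linalg.norm(s[0]-s[1]))
d=s[0]-s[1];yw=np.arctan2(d[1],d[0])-np.pi/2;print(yw)
v=(b.mean(0)-s.mean(0))[:2];c,q=np.cos(yw),np.sin(yw);print("carton in bay",c*v[0]+q*v[1],-q*v[0]+c*v[1])
snap("scene","pics/c11.png");snap("side","pics/s11.png")
E
```

```text
[[643.258 170.321  37.   ]
 [736.859 157.769  37.   ]
 [727.358  85.209  37.   ]
 [634.613  98.973  37.   ]] [685.522 128.068  37.   ] [94.438 73.179 93.761 71.869]
-0.13330446227050172
-0.14733246461846133
[[741.432 184.072  22.   ]
 [727.288  65.752  22.   ]] [734.36  124.912  22.   ] 119.16279318235738
-0.11897228220786715
carton in bay -48.867276528887075 -2.6628502544273855
```

View pics/c11.png

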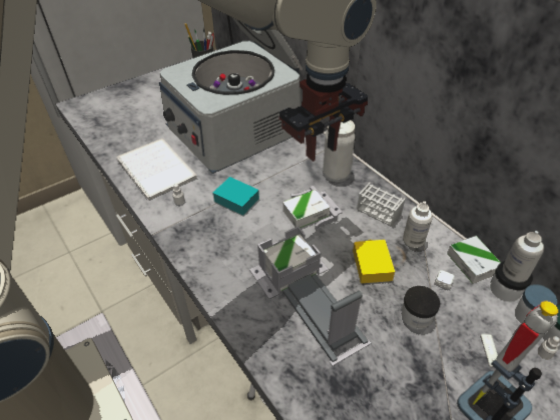

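View pics/s11.png

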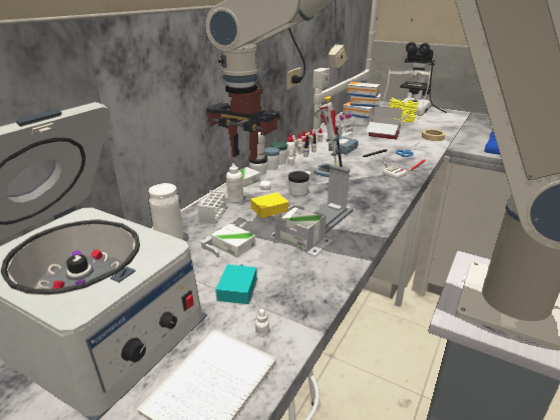

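```bash
python3 - <<'E'
from h import *
print(ctrl.close_job())
E
```

```text
the job is handed in; nothing more can be done
None
```

I fed out the bottom carton, returned the pusher to home, slid the carton into the bay and handed the job in at about 18.5 s. Handing in gives no verdict, so what follows is from my own measurements.

- **Pusher:** I gripped the handle bar and pushed until it hit the forward stop (24 N), after about 140 mm of travel. I then pulled it back to the home stop (21 N). The tool ended within 1 mm of where it had first gripped the bar, and the bar was released cleanly.
- **Remaining cartons:** The pictures show both cartons lying level in the magazine with the top one now below the wall rim. I checked them only by eye and did not measure their heights.
- **Freed carton:** I pushed it along the worktop with two open fingertips, without lifting it, until it met the back stop (9 N, no further movement). In the last wrist picture its centre is at about x = -49 mm and y = -3 mm in the bay, and its yaw is within about 0.03 rad of the stop.
- **Bay angle:** My separate readings of the bay's yaw disagreed, from -0.095 to -0.17 rad. The direct comparison of the carton's edge with the stop in one picture still shows it square.
- **Bystanders and arm:** The jar, dropper and coloured look-alike boxes appear unmoved in the last pictures. The arm ended with its fingertips about 240 mm above the worktop, touching nothing.

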